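# Pack a rover kit into its colour-coded tray

### The arm

A 6-joint arm with a two-finger parallel gripper is mounted at the origin on the work surface. World frame = base frame: x ahead of the robot, y to its left, z up, the work surface at z = 0. Lengths are in m, angles in degrees, forces in N, time in s.
With the tool pointing down it reaches from about 0.4 to 0.825 m from the base axis. Payload 7 kg.
Tool frame: the origin (TCP) lies at the very end of the fingers, on their centre line; the grasp point (between the pads) lies r.pinch_z behind it (r.pinch_z is the distance from the TCP to the grasp point, in m); z points along the fingers, y is the direction in which the jaws open and shut (so a half turn about z gives the same grasp; the last joint's range is limited). The gripper opens to 88 mm and grips with 3 to 60 N. Pads are 19 mm wide; open, the fingers measure 130 mm over their backs; the gripper's body (78 mm by 193 mm) begins 47 mm behind the grasp point.
Start: joints at [81.767, 20.546, 0.682, 0, -70.136, -16.507], TCP at [0.282, 0.613, 0.227] pointing down, gripper open.
Joint ranges: [-176.03, 176.03], [-82.01, 121.73], [-58.28, 71.71], [-173.87, 95.51], [-174.79, -0.11], [-173.66, 173.66]. Speed limits (degrees/s): [136.94, 136.94, 172.46, 180, 180, 180].

### API

Orientations are given as [roll, pitch, yaw] about the fixed x, y, z axes, in that order (R = Rz(yaw) Ry(pitch) Rx(roll)).
In Python, from plant import r gives the robot as it stands. The module is installed in compiled form; this text tells all that it offers.
- The arm moves only by the tool servo_tool, never from a script. Its argument "steps" is a list of rows, each a list of 5 numbers: the finger opening in cm, from 0 to 8.76, then the shift along the tool's x, y, z in cm, then the turn about the tool's z in degrees. In form: [[fingers, x, y, z, spin], ...]. A call has 1 to 8 rows; each row shifts and turns the commanded pose from where the row before left it, along the tool's axes as they then stand; what a row does not reach is not made up. A row lasts 1/8 s, in which the tool goes at most 62.5 mm and 10.7 degrees, less where a joint would pass 70% of its speed; a pose out of reach is approached as far as the arm can. A call with a gripper value outside its range is refused whole. The fingers move at their own pace and stop on an object; "squeeze" is the grip in N (left out, the last holds). Time passes only in rows, so rows that do not move let the fingers close. It gives the time, the measured TCP pose, the force and the opening at its end, in the units of the state.
- r.get_state(): the state, without advancing time (a new reading comes with each control period).
- r.capture(name): name is "side" or "top"; returns the picture (420x560x3 uint8, red, green, blue); there is no depth.
- r.calibration(name): a dict with "K" (3x3 intrinsics, pixels), "rvec" (rotation vector, rad) and "tvec" (3), from world to camera coordinates, as OpenCV has them. Camera axes: x right, y down, z forward; pixel columns grow to the right and rows downward; lengths in m; the calibration is good to about 2 mm. A picture is of the moment at which its call begins. calibration takes no time and is no camera call.
- r.close_job(): hands the job in, once; it reports no verdict.
The state is a dict: "time_s": time; "joints": joint angles; "qd": joint speeds; "joint_torque": joint torques, N m; "tcp_pos": TCP position; "eef_rot": TCP orientation; "contact_force": force on the tool from outside, world axes, zero at the start; "moment": the same for the moment, N m; "gripper_width": finger opening in m.
Only numpy, scipy, OpenCV 4.12 (cv2) and the standard library are available. Lean on these libraries where they do the work, as an engineer would, in place of code of your own. Each camera call takes 0.05 s, during which the arm holds its last target.

### The job

Pack one rover kit into the tray of coloured bins: the wheel with the orange hub goes in the red bin, the gear motor with the orange gearbox in the blue bin, the black battery holder in the green bin and the orange gear in the yellow bin. Set each one down gently (do not drop it) so that it lies flat on the floor of its bin, same way up as now, and let go. The wheel with the white hub and the motor with the white gearbox belong to another robot: leave them where they lie.

Things in the scene. Friction and masses are not known exactly. Their poses are not given: they have to be found in the camera images.
- wheel_orange_center (a point): Kit part. Loose wheel lying flat: black rubber tyre 52 mm in diameter and 26 mm tall, with a bright orange hub disc with five dark dots on top and a small hub boss (2 mm higher). Gripped across the tyre from any side. The point is its centre, 13 mm above its underside; z up.
- motor_orange_center (a point): Kit part. Loose gear motor lying flat: orange gearbox block 24 mm wide (y), 22 mm tall, from x = -32 to +12 mm, then a round steel can 20 mm in diameter to x = +31 mm; a thin stub 5 mm tall on the gearbox at x = -22 mm. Point: half-way up, 11 mm above the underside, near mid-length; x along the motor, grip across y, z up.
- battery_center (a point): Kit part. Loose battery holder lying flat: black box 58 x 32 x 16 mm (long x wide x tall) with two grey and copper cells showing on top. The point is its centre, 8 mm above its underside; x along its length, y across its 32 mm width (grip across y), z up.
- gear_center (a point): Kit part. Loose orange spur gear lying flat, hub up: toothed disc 49 mm in diameter and 10 mm thick, and on it a round hub 20 mm in diameter that rises to 26 mm above the underside (grip the hub, from any side). The point is on its axis, 13 mm above its underside; z up.
- wheel_white_center (a point): Look-alike, to be left alone. Loose wheel lying flat: black rubber tyre 52 mm in diameter and 26 mm tall, with a bright white hub disc with five dark dots on top and a small hub boss (2 mm higher). Gripped across the tyre from any side. The point is its centre, 13 mm above its underside; z up.
- motor_white_center (a point): Look-alike, to be left alone. Loose gear motor lying flat: white gearbox block 24 mm wide (y), 22 mm tall, from x = -32 to +12 mm, then a round steel can 20 mm in diameter to x = +31 mm; a thin stub 5 mm tall on the gearbox at x = -22 mm. Point: half-way up, 11 mm above the underside, near mid-length; x along the motor, grip across y, z up.
- bin_red: Red fixed square bin, 90 mm outside, 84 mm inside, 17 mm tall, floor and walls 3 mm thick. One of four bins, two by two at 92 mm, in a fixed grey tray (196 mm square, rim 18 mm above the table); colours change places. Origin: centre of the underside, 4 mm above the table (inner floor 7 mm, rim 21 mm above the table); x, y along its sides, z up.
- bin_blue: Blue fixed square bin, 90 mm outside, 84 mm inside, 17 mm tall, floor and walls 3 mm thick. One of four bins, two by two at 92 mm, in a fixed grey tray (196 mm square, rim 18 mm above the table); colours change places. Origin: centre of the underside, 4 mm above the table (inner floor 7 mm, rim 21 mm above the table); x, y along its sides, z up.
- bin_green: Green fixed square bin, 90 mm outside, 84 mm inside, 17 mm tall, floor and walls 3 mm thick. One of four bins, two by two at 92 mm, in a fixed grey tray (196 mm square, rim 18 mm above the table); colours change places. Origin: centre of the underside, 4 mm above the table (inner floor 7 mm, rim 21 mm above the table); x, y along its sides, z up.
- bin_yellow: Yellow fixed square bin, 90 mm outside, 84 mm inside, 17 mm tall, floor and walls 3 mm thick. One of four bins, two by two at 92 mm, in a fixed grey tray (196 mm square, rim 18 mm above the table); colours change places. Origin: centre of the underside, 4 mm above the table (inner floor 7 mm, rim 21 mm above the table); x, y along its sides, z up.
There are look-alikes about, which are no part of the job. Of the things that look like the bin_yellow, take the one that is nearest to the robot's base at the start. Leave any purple look-alike of the part that bears gear_center alone.

How it is judged (in metres and radians):
At the end, for the whole second after the job is handed in: Each kit part lies in its own bin: centre within 42 mm of the bin centre along both bin axes, at most 6 mm above its resting height, tilted under 0.12 rad, released and at rest. The white-hub wheel and white motor are within 15 mm of where they began (x of wheel_orange_center in the frame of bin_red between -0.042 and 0.042 m and y of wheel_orange_center in the frame of bin_red between -0.042 and 0.042 m and z of wheel_orange_center in the frame of bin_red below 0.022 m and angle between each of wheel_orange_center, motor_orange_center, battery_center, gear_center's own z axis and vertical below 0.12 rad and linear speed of each of wheel_orange, motor_orange, battery, gear below 0.02 m/s and x of motor_orange_center in the frame of bin_blue between -0.042 and 0.042 m and y of motor_orange_center in the frame of bin_blue between -0.042 and 0.042 m and z of motor_orange_center in the frame of bin_blue below 0.02 m and x of battery_center in the frame of bin_green between -0.042 and 0.042 m and y of battery_center in the frame of bin_green between -0.042 and 0.042 m and z of battery_center in the frame of bin_green below 0.017 m and x of gear_center in the frame of bin_yellow between -0.042 and 0.042 m and y of gear_center in the frame of bin_yellow between -0.042 and 0.042 m and z of gear_center in the frame of bin_yellow below 0.022 m and distance of each of wheel_white_center, motor_white_center from where it was at the start of the episode below 0.015 m); the robot touches nothing.
It fails at once if a look-alike (white wheel or white motor) is moved more than 15 mm (distance of any of wheel_white_center, motor_white_center from where it was at the start of the episode above 0.015 m).
It fails at once if a kit part is dropped or thrown (moves faster than 0.7 m/s while less than 70 mm above the underside of its bin) (horizontal distance between wheel_orange_center and bin_red below 0.06 m and z of wheel_orange_center in the frame of bin_red below 0.07 m and linear speed of wheel_orange above 0.7 m/s).
It fails at once if a kit part is dropped or thrown (moves faster than 0.7 m/s while less than 70 mm above the underside of its bin) (horizontal distance between motor_orange_center and bin_blue below 0.06 m and z of motor_orange_center in the frame of bin_blue below 0.07 m and linear speed of motor_orange above 0.7 m/s).
It fails at once if a kit part is dropped or thrown (moves faster than 0.7 m/s while less than 70 mm above the underside of its bin) (horizontal distance between battery_center and bin_green below 0.06 m and z of battery_center in the frame of bin_green below 0.07 m and linear speed of battery above 0.7 m/s).
It fails at once if a kit part is dropped or thrown (moves faster than 0.7 m/s while less than 70 mm above the underside of its bin) (horizontal distance between gear_center and bin_yellow below 0.06 m and z of gear_center in the frame of bin_yellow below 0.07 m and linear speed of gear above 0.7 m/s).
It also fails if it takes over 96 s, if anything falls off the work surface, if the arm or the gripper's body presses on something with over 40 N, if the wrist force passes 120 N, or if a joint passes its speed limit or range.

## Working session

There is one attempt and no reset: what is moved stays moved. The work goes in short steps, Python scripts to look and compute and a tool call to move; the robot and the scene stay as the last step left them, time stands still between calls to the robot, and variables do not carry over. Pictures are saved under pics/ and viewed, and the job is handed in when it is done.

Besides the shell and the picture viewer there is one more tool, called after "Request:" as name(argument=value, ...) on one line, values as JSON. servo_tool: Moves the arm, as the interface text tells. Its arguments: {"type":"object","properties":{"steps":{"type":"array","items":{"type":"array","items":{"type":"number"}}},"squeeze":{"type":"number"}},"required":["steps"]}

```bash
mkdir -p pics; python3 - <<'E'
from plant import r
import cv2
print(r.get_state(), r.pinch_z)
for n in("top","side"):
    im=r.capture(n); cv2.imwrite(f"pics/{n}0.png",im[:,:,::-1]); print(r.calibration(n))
E
```

```text
{'time_s': 0.0, 'joints': array([ 8.17662398e+01,  2.05929871e+01,  6.33395270e-01, -2.08929522e-02,
       -7.01363933e+01, -1.65075198e+01]), 'qd': array([ 0.07131934, -0.00420526,  0.04058772,  0.10623557,  0.05782009,
       -0.12360369]), 'joint_torque': array([ 5.00635906e-04, -5.82717168e+01,  2.93061858e+01,  6.99752882e+00,
        6.89646535e-03, -1.58378393e-04]), 'tcp_pos': array([0.28230916, 0.61257941, 0.22559987]), 'eef_rot': array([ 1.79902390e+02, -8.44511631e-03, -2.47483883e+01]), 'contact_force': array([ 0.42755491, -0.20152324,  1.2500175 ]), 'moment': array([-0.00520809, -0.01301372,  0.02509799]), 'gripper_width': 0.08781306903640076} 0.0188
{'K': array([[461.14106568,   0.        , 281.84894903],
       [  0.        , 461.14106568, 207.32121598],
       [  0.        ,   0.        ,   1.        ]]), 'rvec': array([ 2.16188555, -2.11846822,  0.12592359]), 'tvec': array([0.07895221, 0.60094116, 1.02180587])}
{'K': array([[519.44317515,   0.        , 286.09202952],
       [  0.        , 519.44317515, 219.85703003],
       [  0.        ,   0.        ,   1.        ]]), 'rvec': array([ 2.06419204, -0.69395936,  0.34632084]), 'tvec': array([-0.42566017,  0.2700349 ,  1.03016241])}
```

View pics/top0.png

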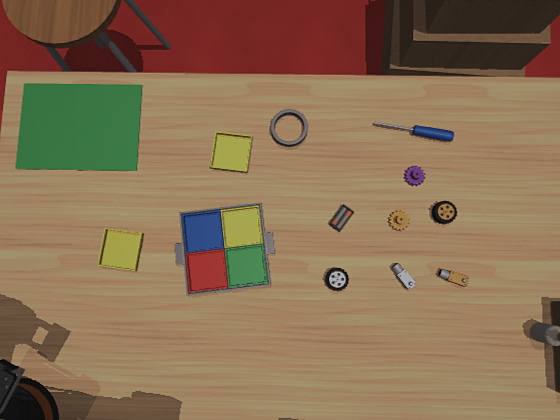

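View pics/side0.png

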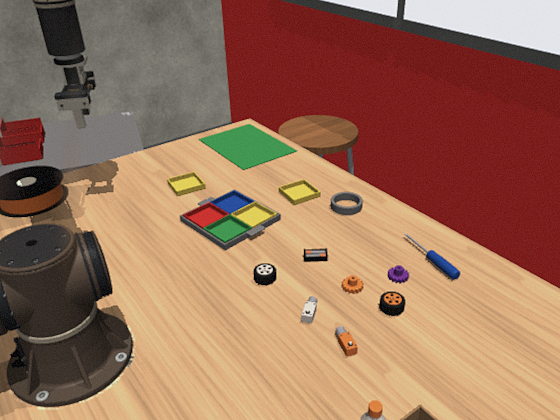

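Top view: the tray's bins are blue (203,231), yellow (242,227), red (208,271) and green (246,266). There are two more yellow bins, at (232,152) and (121,250). The kit is battery (341,218), orange gear (399,220), orange wheel (444,212) and orange motor (453,278). To leave alone: white wheel (337,279), white motor (403,276) and purple gear (415,176).

```bash
cat > h.py <<'E'
import numpy as np, cv2
from plant import r
def ray(n,uv,z):
    c=r.calibration(n); R=cv2.Rodrigues(c["rvec"])[0]; t=c["tvec"]
    uv=np.atleast_2d(np.array(uv,float))
    d=(np.c_[uv,np.ones(len(uv))]@np.linalg.inv(c["K"]).T)@R
    o=-R.T@t
    return o+d*((z-o[2])/d[:,2])[:,None]
def proj(n,P):
    c=r.calibration(n); return cv2.projectPoints(np.atleast_2d(np.array(P,float)),c["rvec"],c["tvec"],c["K"],None)[0][:,0]
E
python3 - <<'E'
from h import *
np.set_printoptions(precision=4,suppress=True)
im=cv2.imread("pics/top0.png"); hsv=cv2.cvtColor(im,cv2.COLOR_BGR2HSV)
M={'red':cv2.inRange(hsv,(0,150,60),(4,255,255))|cv2.inRange(hsv,(175,150,60),(180,255,255)),
'yellow':cv2.inRange(hsv,(24,110,90),(35,255,255)),'green':cv2.inRange(hsv,(45,100,50),(80,255,255)),'blue':cv2.inRange(hsv,(100,120,50),(125,255,255)),
'orange':cv2.inRange(hsv,(7,140,170),(20,255,255)),'dark':cv2.inRange(hsv,(0,0,0),(180,255,60)),'purple':cv2.inRange(hsv,(126,80,50),(155,255,255)),'white':cv2.inRange(hsv,(0,0,165),(180,45,255))}
for k,m in M.items():
    n,l,s,c=cv2.connectedComponentsWithStats(m)
    for i in range(1,n):
        if s[i,4]>25 and 80<c[i,1]<310 and c[i,0]<500 and not(k=='red' and s[i,4]>4000):
            cn=cv2.findContours((l==i).astype(np.uint8),0,2)[0][0]
            print(k,s[i,4],c[i],cv2.minAreaRect(cn),ray("top",c[i],0.012)[0])
print(proj("top",[[0,0,0],[.282,.613,.2]]))
o=im[165:300,310:480]; cv2.imwrite("pics/parts.png",cv2.resize(o,None,fx=4.4,fy=4.4,interpolation=cv2.INTER_CUBIC))
o=im[120:300,90:280]; cv2.imwrite("pics/bins.png",cv2.resize(o,None,fx=3.3,fy=3.3,interpolation=cv2.INTER_CUBIC))
E
```

```text
red 1537 [206.2668 270.1412] ((206.1698760986328, 270.11370849609375), (39.413822174072266, 39.46616744995117), 83.9909896850586) [0.4519 0.2653 0.012 ]
yellow 1284 [231.0086 152.1238] ((230.87696838378906, 150.984619140625), (38.450767517089844, 36.71427917480469), 7.125016689300537) [0.7359 0.2177 0.012 ]
yellow 1480 [241.4142 226.5345] ((241.3240966796875, 226.3087615966797), (38.742950439453125, 38.933990478515625), 83.41805267333984) [0.5558 0.1864 0.012 ]
yellow 1390 [120.0144 249.5705] ((119.2800064086914, 248.9600067138672), (38.81814956665039, 39.35480499267578), 10.304845809936523) [0.4955 0.4716 0.012 ]
green 10171 [ 79.3127 126.6497] ((78.53866577148438, 126.37342834472656), (123.76136016845703, 85.51313018798828), 1.0416265726089478) [0.7939 0.5933 0.012 ]
green 1520 [245.6395 265.3664] ((245.5989532470703, 265.3412780761719), (39.14181900024414, 39.31707763671875), 83.2901611328125) [0.4649 0.1735 0.012 ]
blue 384 [433.5911 132.724 ] ((433.3171691894531, 132.70303344726562), (39.912696838378906, 10.079547882080078), 10.007980346679688) [ 0.7921 -0.2705  0.012 ]
blue 148
[... 653 characters left out ...]
4.0), 90.0) [ 0.5977 -0.2847  0.012 ]
dark 109 [339.8349 218.1284] ((340.7427673339844, 217.57806396484375), (12.848719596862793, 24.78351402282715), 36.25383758544922) [ 0.5803 -0.0457  0.012 ]
dark 178 [335.4663 278.6292] ((336.25, 278.75), (22.62741470336914, 21.920310974121094), 45.0) [ 0.4389 -0.0362  0.012 ]
purple 271 [414.4539 175.0996] ((414.5, 175.0), (18.0, 19.0), 90.0) [ 0.687  -0.2227  0.012 ]
white 121 [406.2645 278.2231] ((406.8293151855469, 279.0365905761719), (18.27233123779297, 8.745731353759766), 51.34019470214844) [ 0.4434 -0.1995  0.012 ]
white 85 [338.2471 278.8588] ((337.5, 279.0), (14.0, 13.0), 90.0) [ 0.4385 -0.0426  0.012 ]
[[317.4801 478.526 ]
 [  2.0239 356.1056]]
```

View pics/parts.png

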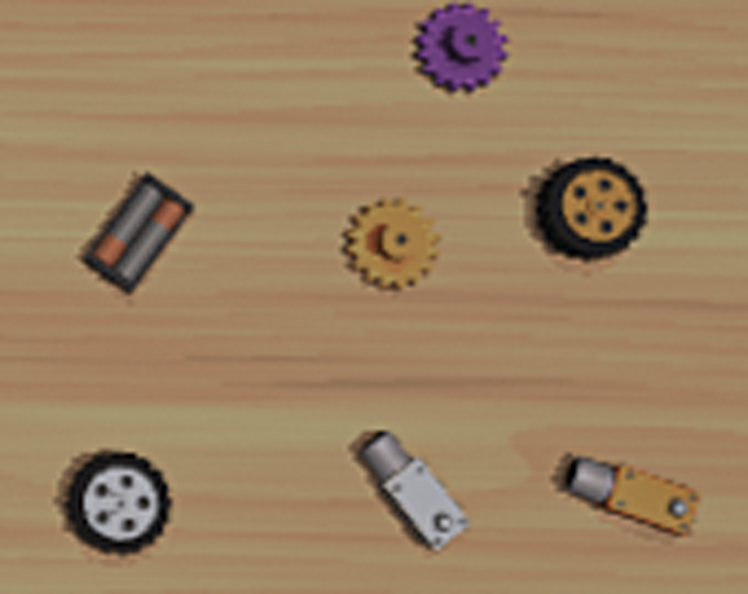

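View pics/bins.png

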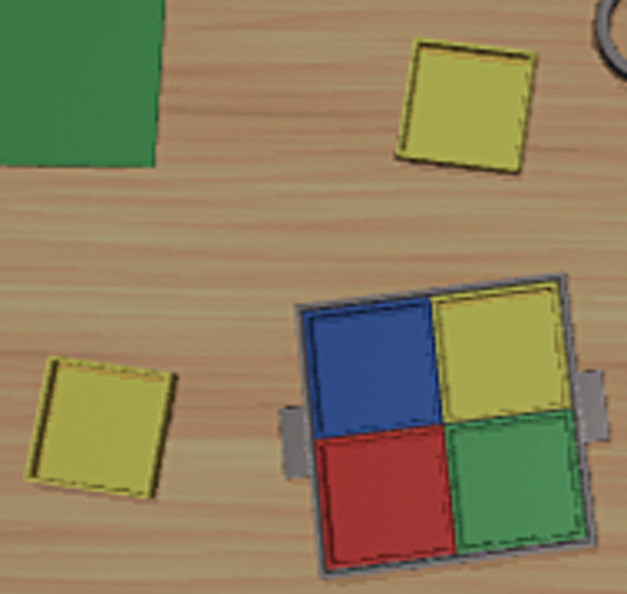

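```bash
python3 - <<'E'
from h import *
np.set_printoptions(precision=4,suppress=True)
win={"top":dict(wheel=(428,197,461,228),gear=(386,207,413,233),motor=(432,262,474,292),batt=(325,200,358,236)),
"side":dict(wheel=(375,288,409,318),gear=(338,272,368,296),motor=(330,322,362,360),batt=(298,244,332,266))}
for n in win:
    im=cv2.imread(f"pics/{n}0.png"); hsv=cv2.cvtColor(im,cv2.COLOR_BGR2HSV); tiles=[]
    for k,(a,b,c,d) in win[n].items():
        h=hsv[b:d,a:c]
        if k=='batt': m=cv2.inRange(h,(0,0,0),(180,255,95))|cv2.inRange(h,(0,0,0),(180,60,255))|cv2.inRange(h,(0,150,0),(9,255,255))
        else: m=cv2.inRange(h,(9,130,150),(22,255,255)) if n=="top" else cv2.inRange(h,(4,190,100),(14,255,255))
        N,l,s,ce=cv2.connectedComponentsWithStats(m); i=1+np.argmax(s[1:,4]); m=(l==i).astype(np.uint8)*255
        cn=max(cv2.findContours(m,0,1)[0],key=cv2.contourArea)
        rc=cv2.minAreaRect(cn); ctr=np.array(rc[0])+(a,b)
        z=dict(wheel=.026,gear=.010,motor=.022,batt=.016)[k]
        bp=cv2.boxPoints(rc)+(a,b)
        print(n,k,s[i,4],"cent",ce[i]+(a,b),"rect",ctr,rc[1:],ray(n,ce[i]+(a,b),z)[0],ray(n,ctr,z)[0]);
        if n=='top': print(ray(n,bp,z)[:,:2].tolist())
        t=cv2.cvtColor(m,cv2.COLOR_GRAY2BGR); t=np.vstack([im[b:d,a:c],t]); tiles.append(cv2.resize(t,(190,int(190*t.shape[0]/t.shape[1])),interpolation=cv2.INTER_NEAREST))
    H=max(t.shape[0] for t in tiles); cv2.imwrite(f"pics/m_{n}.png",np.hstack([cv2.copyMakeBorder(t,0,H-t.shape[0],0,4,0) for t in tiles]))
E
```

```text
top wheel 108 cent [445.3333 211.3241] rect [445.2353 211.4412] ((14.55213737487793, 14.309601783752441), 75.96376037597656) [ 0.5993 -0.2888  0.026 ] [ 0.599  -0.2886  0.026 ]
[[0.6111456158968853, -0.268752344539136], [0.6199270758556172, -0.3010944091623483], [0.5869377470227664, -0.30828465654738635], [0.5782098104180349, -0.2760803706579248]]
top gear 205 cent [399.9756 219.4341] rect [399.25 219.25] ((19.091880798339844, 18.384775161743164), 45.0) [ 0.5802 -0.1874  0.01  ] [ 0.5806 -0.1857  0.01  ]
[[0.5805449070414761, -0.1545552722107181], [0.6121227588477298, -0.1854956848461536], [0.5805679844736207, -0.21673498786014414], [0.5492401329865073, -0.18583209806080245]]
top motor 136 cent [457.3897 277.8162] rect [458.35 277.95] ((18.34120750427246, 9.803059577941895), 18.43494987487793) [ 0.4469 -0.3134  0.022 ] [ 0.4467 -0.3155  0.022 ]
[[0.4421999764379541, -0.29216133362383834], [0.4634375797552097, -0.2998038175217601], [0.45113707585938595, -0.33894209395381814], [0.42998245150508047, -0.331216389856007]]
top batt 301 cent [340.5017 217.598 ] rect [340.4364 217.5867] ((13.977685928344727, 25.58991813659668), 36.25383758544922) [ 0.5811 -0.0468  0.016 ] [ 0.5811 -0.0466  0.016 ]
[[0.5658849150203025, -0.015758882308855554], [0.6155652915131392, -0.05104679224540769], [0.5963778264061014, -0.07760014033049964], [0.5469496880342689, -0.04226879926577899]]Traceback (most recent call last):
  File "<stdin>", line 11, in <module>
    return _wrapfunc(a, 'argmax', axis=axis, out=out, **kwds)
    return bound(*args, **kwds)
ValueError: attempt to get argmax of an empty sequence
```

View pics/m_top.png

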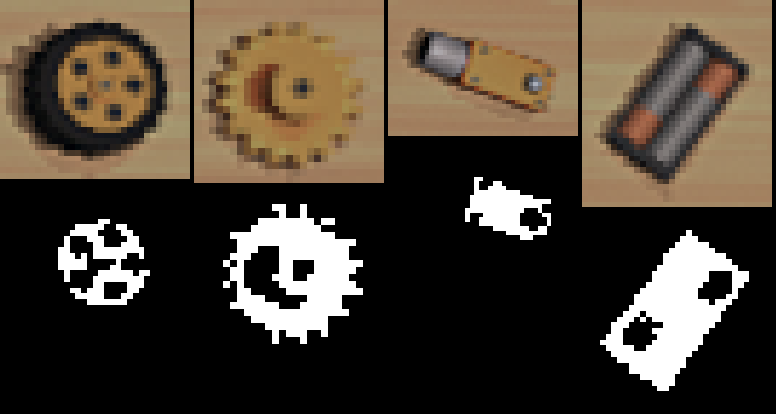

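```bash
python3 - <<'E'
from h import *
np.set_printoptions(precision=4,suppress=True)
print("gear dot",ray("top",[401.3,219.5],.026))
# motor mask whole in top: differ from wood
def circ(c,rad,z): a=np.linspace(0,2*np.pi,60); return np.c_[c[0]+rad*np.cos(a),c[1]+rad*np.sin(a),0*a+z]
def box(c,x0,x1,w,z,th): 
    R=np.array([[np.cos(th),-np.sin(th)],[np.sin(th),np.cos(th)]]); P=np.array([[x0,-w],[x1,-w],[x1,w],[x0,w],[x0,-w]])@R.T+c
    return np.c_[P,0*P[:,0]+z]
m=np.array([.4467,-.3155])+.010*np.array([.298,.954]); th=np.deg2rad(72.7)
sh=[circ((.599,-.288),.026,.026),circ((.599,-.288),.026,.0),circ((.5805,-.186),.0245,.01),circ((.5805,-.186),.010,.026),
box(m,-.032,.012,.012,.022,th),box(m,.012,.031,.010,.011,th),
box((.5811,-.0466),-.029,.029,.016,.016,np.arctan2(-.0353,.0497)),box((.5811,-.0466),-.029,.029,.016,.0,np.arctan2(-.0353,.0497))]
print(m)
for n,(a,b,c,d) in {"top":(320,190,480,300),"side":(280,235,420,365)}.items():
    im=cv2.imread(f"pics/{n}0.png"); f=5 if n=="top" else 4.6
    o=cv2.resize(im[b:d,a:c],None,fx=f,fy=f,interpolation=cv2.INTER_CUBIC)
    for s in sh: cv2.polylines(o,[(((proj(n,s)+.5-(a,b))*f)).round().astype(int)],False,(255,255,0),1)
    cv2.imwrite(f"pics/ov_{n}.png",o)
E
```

```text
gear dot [[ 0.5782 -0.1867  0.026 ]]
[ 0.4497 -0.306 ]
```

View pics/ov_top.png

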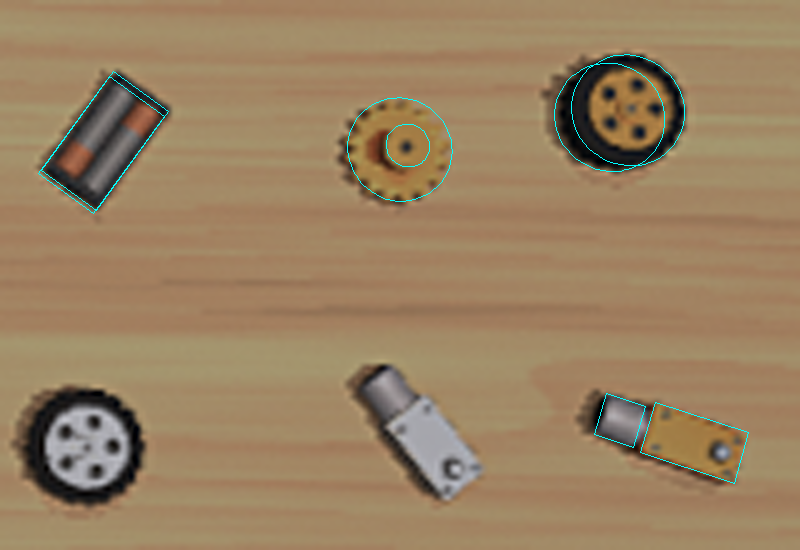

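View pics/ov_side.png

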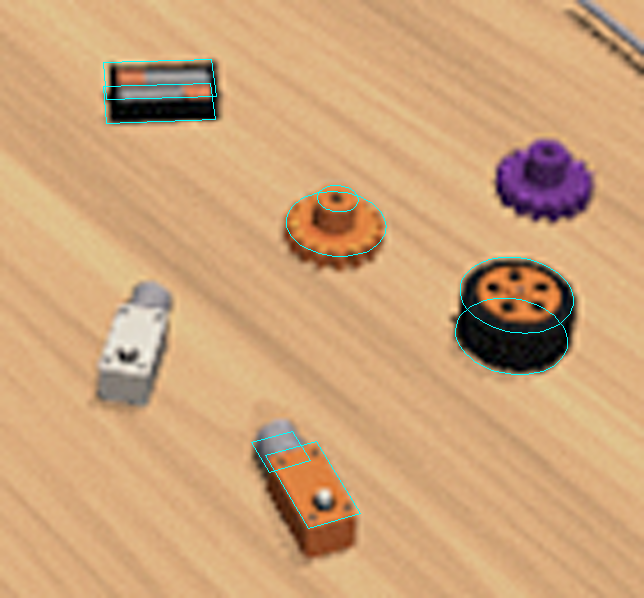

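```bash
cat > go.py <<'E'
import sys; from h import *
def go(x,y,z,yaw):
    s=r.get_state(); p=s["tcp_pos"]; w=s["eef_rot"][2]; d=np.array([x,y,z])-p
    spin=-((yaw-w+180)%360-180)
    def tool(yw):
        a=np.deg2rad(yw); return np.round([100*(d[0]*np.cos(a)+d[1]*np.sin(a)),100*(d[0]*np.sin(a)-d[1]*np.cos(a)),-100*d[2]],2)
    print("t",s["time_s"],"p",p.round(4),"rot",s["eef_rot"].round(1),"j",s["joints"].round(0),"F",s["contact_force"].round(1),"w",round(s["gripper_width"],4))
    print("shift before spin",tool(w),"after spin",tool(yaw),"spin",round(spin,1),"rows>=",np.ceil(np.linalg.norm(d)/.06),np.ceil(abs(spin)/10))
go(*map(float,sys.argv[1:]))
E
python3 go.py .5811 -.0466 .10 -35.4
```

```text
t 0.1 p [0.2823 0.6126 0.2257] rot [179.9  -0.  -24.7] j [ 82.  21.   1.  -0. -70. -17.] F [0.4 0.2 0.4] w 0.0879
shift before spin [54.73 47.36 12.57] after spin [62.54 36.43 12.57] spin 10.7 rows>= 13.0 2.0
```

Request:
servo_tool(steps=[[5,0,0,0,5.4],[5,0,0,0,5.3],[5,4.47,2.6,0.8,0],[5,4.47,2.6,0.8,0],[5,4.47,2.6,0.8,0],[5,4.47,2.6,0.8,0],[5,4.47,2.6,0.8,0],[5,4.47,2.6,0.8,0]])

```text
time_s: 1.1
tcp_pos: [0.4108, 0.3287, 0.1782]
eef_rot: [180.0, 0.0, -35.4]
contact_force: [1.4, 0.8, -0.1]
gripper_width: 0.05
```

Request:
servo_tool(steps=[[5,4.47,2.6,0.8,0],[5,4.47,2.6,0.8,0],[5,4.47,2.6,0.8,0],[5,4.47,2.6,0.8,0],[5,4.47,2.6,0.8,0],[5,4.47,2.6,0.8,0],[5,4.47,2.6,0.8,0],[5,4.47,2.6,0.8,0]])

```text
time_s: 2.1
tcp_pos: [0.5817, -0.0481, 0.1141]
eef_rot: [180.0, 0.0, -35.4]
contact_force: [1.0, 0.2, -0.2]
gripper_width: 0.0502
```

```bash
python3 go.py .5811 -.0466 .004 -35.4
```

```text
t 2.1 p [ 0.5817 -0.0481  0.1141] rot [180.    0.  -35.4] j [ 14.  18. -20.  -0. -53.  40.] F [ 1.   0.2 -0.2] w 0.0502
shift before spin [-0.13 -0.09 11.01] after spin [-0.13 -0.09 11.01] spin -0.0 rows>= 2.0 1.0
```

Request:
servo_tool(steps=[[5,-0.1,-0.1,4,0],[5,0,0,4,0],[5,0,0,2,0],[5,0,0,1,0],[5,0,0,0,0]])

```text
time_s: 2.72
tcp_pos: [0.5808, -0.0451, 0.0042]
eef_rot: [179.9, 0.0, -35.4]
contact_force: [0.6, 0.6, 0.2]
gripper_width: 0.0499
```

Request:
servo_tool(steps=[[2.6,0,0,0,0],[2.6,0,0,0,0],[2.6,0,0,0,0],[2.6,0,0,0,0],[2.6,0,0,0,0]], squeeze=20)

```text
time_s: 3.35
tcp_pos: [0.5815, -0.0449, 0.0055]
eef_rot: [-179.9, -0.1, -35.4]
contact_force: [-1.5, 0.8, 6.4]
gripper_width: 0.0318
```

Request:
servo_tool(steps=[[2.6,0,0,-0.5,0],[2.6,0,0,-1.5,0],[2.6,0,0,-3,0],[2.6,0,0,-3,0],[2.6,0,0,0,0]])

```text
time_s: 3.98
tcp_pos: [0.583, -0.0447, 0.0881]
eef_rot: [-179.8, -0.2, -35.4]
contact_force: [0.7, -0.4, -0.1]
gripper_width: 0.0317
```

```bash
python3 go.py .4649 .1735 .085 -37; python3 - <<'E'
from h import *
im=r.capture("side"); cv2.imwrite("pics/b1.png",cv2.resize(im[150:370,200:460,::-1],None,fx=2.5,fy=2.5))
E
```

```text
t 3.975 p [ 0.583  -0.0447  0.0881] rot [-179.8   -0.2  -35.4] j [ 15.  19. -21.   0. -49.  40.] F [ 0.7 -0.4 -0.1] w 0.0317
shift before spin [-22.27 -10.94   0.31] after spin [-22.56 -10.32   0.31] spin 1.6 rows>= 5.0 1.0
```

View pics/b1.png

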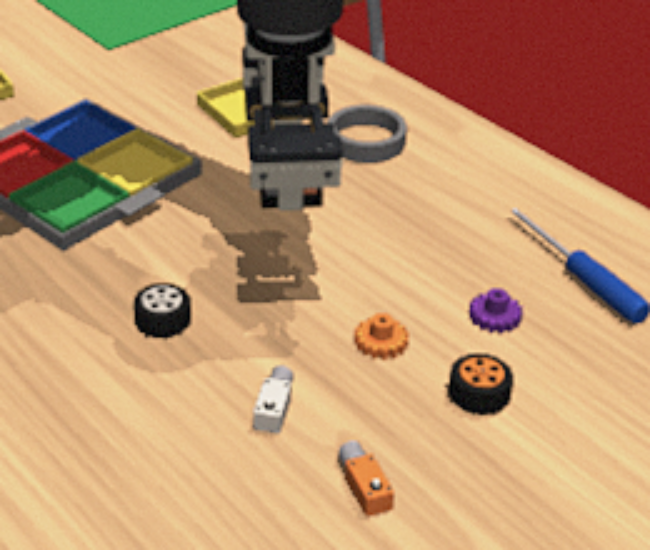

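Request:
servo_tool(steps=[[2.6,-2,-1,0,1.6],[2.6,-4.2,-2,0,0],[2.6,-4.2,-2,0,0],[2.6,-4.2,-2,0,0],[2.6,-4.2,-2,0,0],[2.6,-3.7,-1.3,0,0],[2.6,0,0,0,0]])

```text
time_s: 4.9
tcp_pos: [0.4615, 0.1739, 0.0843]
eef_rot: [180.0, 0.0, -36.9]
contact_force: [-0.5, -0.6, -0.8]
gripper_width: 0.0318
```

```bash
python3 go.py .4649 .1735 .013 -37; python3 - <<'E'
from h import *
im=r.capture("top"); cv2.imwrite("pics/b2.png",cv2.resize(im[180:320,150:380,::-1],None,fx=3,fy=3))
im=r.capture("side"); cv2.imwrite("pics/b2s.png",cv2.resize(im[120:300,130:390,::-1],None,fx=3,fy=3))
E
```

```text
t 4.9 p [0.4615 0.1739 0.0843] rot [180.    0.  -36.9] j [ 44.  12. -33.  -0. -46.  10.] F [-0.5 -0.6 -0.8] w 0.0318
shift before spin [ 0.29 -0.17  7.13] after spin [ 0.29 -0.17  7.13] spin 0.1 rows>= 2.0 1.0
```

View pics/b2s.png

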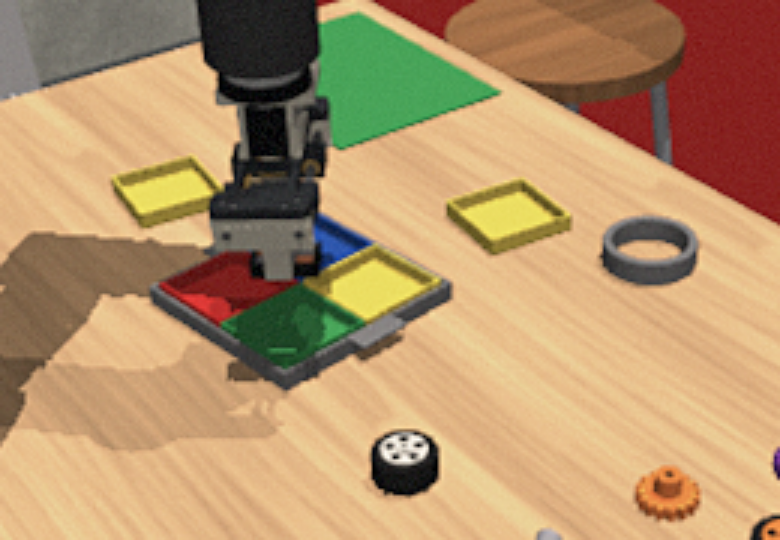

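Request:
servo_tool(steps=[[2.6,0.3,-0.2,2,0],[2.6,0,0,2,0],[2.6,0,0,1.5,0],[2.6,0,0,0.8,0],[2.6,0,0,0.4,0],[2.6,0,0,0.3,0],[2.6,0,0,0,0]])

```text
time_s: 5.88
tcp_pos: [0.4667, 0.1723, 0.0147]
eef_rot: [-180.0, -0.0, -37.0]
contact_force: [-0.1, -0.7, -0.2]
gripper_width: 0.0321
```

```bash
python3 go.py .4649 .1735 .0125 -37
```

```text
t 5.875 p [0.4667 0.1723 0.0147] rot [-180.   -0.  -37.] j [ 43.  18. -36.   0. -36.  10.] F [-0.1 -0.7 -0.2] w 0.0321
shift before spin [-0.22  0.01  0.22] after spin [-0.22  0.01  0.22] spin -0.0 rows>= 1.0 1.0
```

Request:
servo_tool(steps=[[2.6,0,0,0.15,0],[2.6,0,0,0,0]])

```text
time_s: 6.12
tcp_pos: [0.4666, 0.1724, 0.0132]
eef_rot: [-180.0, -0.0, -37.0]
contact_force: [0.2, -0.5, -0.2]
gripper_width: 0.0319
```

Request:
servo_tool(steps=[[2.6,0,0,0.1,0],[2.6,0,0,0,0]])

```text
time_s: 6.38
tcp_pos: [0.4666, 0.1724, 0.0125]
eef_rot: [-180.0, -0.0, -37.0]
contact_force: [-1.2, 0.7, 4.2]
gripper_width: 0.0317
```

Contact force 4.2 N: the battery is on the floor of the green bin. I'll release it and go up.

Request:
servo_tool(steps=[[4,0,0,0,0],[4,0,0,0,0],[4,0,0,0,0],[4,0,0,-1,0],[4,0,0,-3,0],[4,0,0,-5,0],[5,0,0,-1,0]])

```text
time_s: 7.25
tcp_pos: [0.4683, 0.1735, 0.116]
eef_rot: [-179.7, -0.1, -37.0]
contact_force: [0.9, -0.8, -1.4]
gripper_width: 0.0457
```

```bash
python3 go.py .5795 -.186 .085 -37
```

```text
t 7.25 p [0.4683 0.1735 0.116 ] rot [-1.797e+02 -1.000e-01 -3.700e+01] j [ 43.  10. -30.   0. -50.  10.] F [ 0.9 -0.8 -1.4] w 0.0457
shift before spin [30.52 22.01  3.1 ] after spin [30.52 22.01  3.1 ] spin -0.0 rows>= 7.0 1.0
```

Request:
servo_tool(steps=[[4.5,4.4,3.15,0.4,0],[4.5,4.4,3.15,0.4,0],[4.5,4.4,3.15,0.5,0],[4.5,4.4,3.15,0.5,0],[4.5,4.4,3.15,0.5,0],[4.5,4.4,3.15,0.4,0],[4.5,4.1,3.1,0.4,0],[4.5,0,0,0,0]])

```text
time_s: 8.25
tcp_pos: [0.5772, -0.1902, 0.08]
eef_rot: [179.9, 0.1, -37.3]
contact_force: [-0.7, 1.0, 0.8]
gripper_width: 0.0452
```

```bash
python3 go.py .5795 -.186 .013 -37; python3 - <<'E'
from h import *
im=r.capture("top"); cv2.imwrite("pics/g1.png",cv2.resize(im[170:310,170:440,::-1],None,fx=2.9,fy=2.9,interpolation=cv2.INTER_CUBIC))
E
```

```text
t 8.25 p [ 0.5772 -0.1902  0.08  ] rot [ 1.799e+02  1.000e-01 -3.730e+01] j [  0.  22. -18.   0. -50.  53.] F [-0.7  1.   0.8] w 0.0452
shift before spin [-0.08 -0.47  6.7 ] after spin [-0.07 -0.48  6.7 ] spin -0.3 rows>= 2.0 1.0
```

View pics/g1.png

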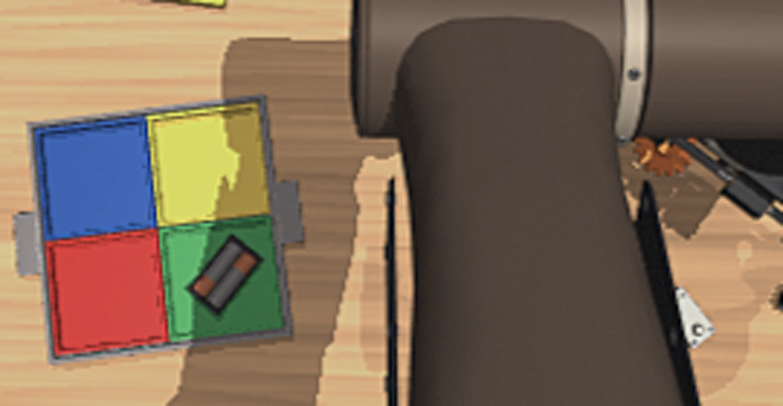

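The battery lies flat and roughly centred in the green bin. Now the gear.

Request:
servo_tool(steps=[[4.5,0,-0.4,1,0],[4.5,0,0,1.5,0],[4.5,0,0,1,0],[4.5,0,0,0,0]])

```text
time_s: 8.8
tcp_pos: [0.579, -0.1833, 0.0448]
eef_rot: [179.9, 0.1, -37.0]
contact_force: [0.5, 0.2, 0.8]
gripper_width: 0.0452
```

```bash
python3 go.py .5795 -.186 .0135 -37; python3 - <<'E'
from h import *
im=r.capture("side"); cv2.imwrite("pics/g2.png",cv2.resize(im[190:350,260:460,::-1],None,fx=3.6,fy=3.6,interpolation=cv2.INTER_CUBIC))
E
```

```text
t 8.8 p [ 0.579  -0.1833  0.0448] rot [ 1.799e+02  1.000e-01 -3.700e+01] j [  1.  24. -20.  -0. -46.  52.] F [0.5 0.2 0.8] w 0.0452
shift before spin [0.2  0.19 3.13] after spin [0.2  0.19 3.13] spin 0.0 rows>= 1.0 1.0
```

View pics/g2.png

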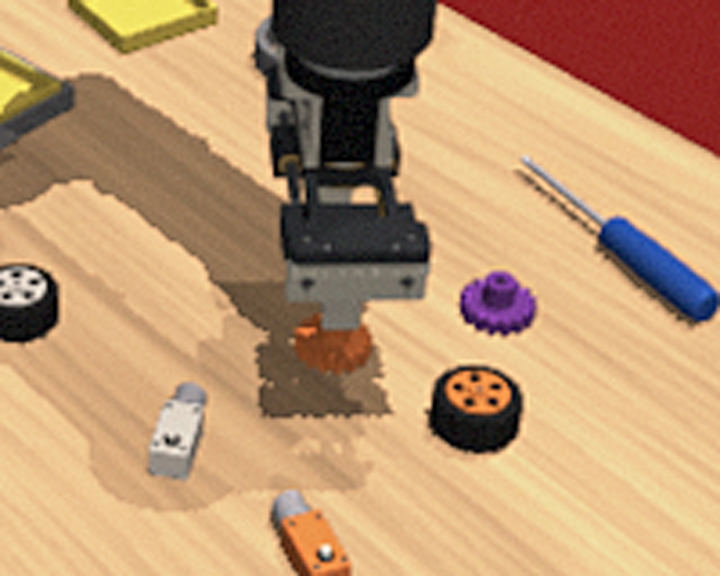

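Request:
servo_tool(steps=[[4.5,0.2,0.2,1.5,0],[4.5,0,0,1,0],[4.5,0,0,0.5,0],[4.5,0,0,0.1,0],[4.5,0,0,0,0]])

```text
time_s: 9.48
tcp_pos: [0.5805, -0.1867, 0.0152]
eef_rot: [-180.0, -0.0, -37.0]
contact_force: [-0.2, 0.5, -0.1]
gripper_width: 0.045
```

Request:
servo_tool(steps=[[1.5,0,0,0,0],[1.5,0,0,0,0],[1.5,0,0,0,0],[1.5,0,0,0,0],[1.5,0,0,0,0]], squeeze=20)

```text
time_s: 10.1
tcp_pos: [0.5804, -0.1867, 0.0153]
eef_rot: [-180.0, -0.0, -37.0]
contact_force: [-0.4, 0.5, 2.6]
gripper_width: 0.0189
```

```bash
python3 go.py .5795 -.186 .013 -37
```

```text
t 10.1 p [ 0.5804 -0.1867  0.0153] rot [-180.   -0.  -37.] j [  1.  26. -21.   0. -42.  52.] F [-0.4  0.5  2.6] w 0.0189
shift before spin [-0.12 -0.    0.23] after spin [-0.12 -0.    0.23] spin -0.0 rows>= 1.0 1.0
```

Request:
servo_tool(steps=[[1.5,0,0,-0.5,0],[1.5,0,0,-1.5,0],[1.5,0,0,-3,0],[1.5,0,0,-3,0],[1.5,0,0,0,0]])

```text
time_s: 10.72
tcp_pos: [0.5824, -0.1869, 0.0989]
eef_rot: [-179.8, -0.3, -37.0]
contact_force: [-0.0, 0.0, -0.0]
gripper_width: 0.0191
```

```bash
python3 go.py .5558 .1864 .093 -37; python3 - <<'E'
from h import *
im=r.capture("side"); cv2.imwrite("pics/g3.png",cv2.resize(im[190:350,260:460,::-1],None,fx=3.6,fy=3.6,interpolation=cv2.INTER_CUBIC))
E
```

```text
t 10.725 p [ 0.5824 -0.1869  0.0989] rot [-179.8   -0.3  -37. ] j [  1.  21. -17.   0. -52.  52.] F [-0.  0. -0.] w 0.0191
shift before spin [-24.59 -28.21   0.59] after spin [-24.59 -28.22   0.59] spin -0.0 rows>= 7.0 1.0
```

View pics/g3.png

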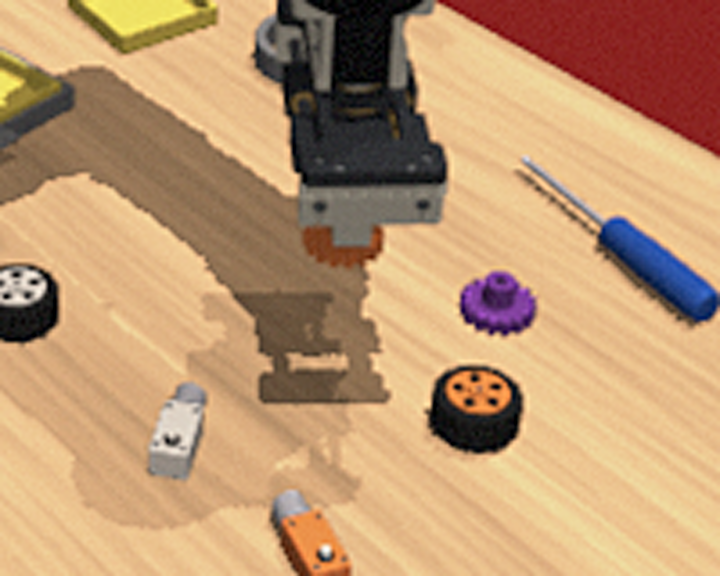

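Gear is held level. I'll carry it over.

Request:
servo_tool(steps=[[1.5,-2.5,-2.8,0,0],[1.5,-3.7,-4.3,0,0],[1.5,-3.7,-4.3,0,0],[1.5,-3.7,-4.3,0,0],[1.5,-3.7,-4.3,0,0],[1.5,-3.7,-4.2,0,0],[1.5,-2.6,-2.8,0,0],[1.5,-1,-1.2,0,0]])

```text
time_s: 11.78
tcp_pos: [0.5531, 0.1884, 0.0946]
eef_rot: [179.9, 0.0, -36.9]
contact_force: [-0.3, -0.1, 0.1]
gripper_width: 0.0194
```

Request:
servo_tool(steps=[[1.5,0,0,1,0],[1.5,0,0,1,0],[1.5,0,0,0,0]])

```text
time_s: 12.15
tcp_pos: [0.553, 0.1849, 0.0736]
eef_rot: [179.8, 0.1, -37.1]
contact_force: [-0.1, 0.1, 0.1]
gripper_width: 0.0191
```

```bash
python3 go.py .5558 .1864 .0223 -37
```

```text
t 12.15 p [0.553  0.1849 0.0736] rot [ 1.798e+02  1.000e-01 -3.710e+01] j [ 38.  20. -22.  -0. -48.  15.] F [-0.1  0.1  0.1] w 0.0191
shift before spin [ 0.13 -0.29  5.13] after spin [ 0.13 -0.29  5.13] spin -0.1 rows>= 1.0 1.0
```

Request:
servo_tool(steps=[[1.5,0.1,-0.2,1.5,0],[1.5,0,0,1.5,0],[1.5,0,0,1,0],[1.5,0,0,0.6,0],[1.5,0,0,0.2,0],[1.5,0,0,0,0]])

```text
time_s: 12.9
tcp_pos: [0.5559, 0.1877, 0.0272]
eef_rot: [-180.0, -0.0, -37.0]
contact_force: [0.2, -1.3, -0.1]
gripper_width: 0.0189
```

Request:
servo_tool(steps=[[1.5,0,0,0.1,0],[1.5,0,0,0.1,0],[1.5,0,0,0,0]])

```text
time_s: 13.28
tcp_pos: [0.5558, 0.1876, 0.0252]
eef_rot: [-180.0, -0.0, -37.0]
contact_force: [-0.7, 0.3, 0.1]
gripper_width: 0.0189
```

Request:
servo_tool(steps=[[1.5,0,0,0.15,0],[1.5,0,0,0.1,0],[1.5,0,0,0,0]])

```text
time_s: 13.65
tcp_pos: [0.5557, 0.1875, 0.0224]
eef_rot: [180.0, 0.0, -37.0]
contact_force: [0.5, -0.7, -0.7]
gripper_width: 0.019
```

Request:
servo_tool(steps=[[1.5,0,0,0.08,0],[1.5,0,0,0,0]])

```text
time_s: 13.9
tcp_pos: [0.5558, 0.1876, 0.0222]
eef_rot: [-180.0, -0.0, -37.0]
contact_force: [-1.7, -1.4, 4.9]
gripper_width: 0.0192
```

Request:
servo_tool(steps=[[3.5,0,0,0,0],[3.5,0,0,0,0],[3.5,0,0,0,0],[3.5,0,0,-1,0],[4,0,0,-3,0],[7,0,0,-4,0],[7,0,0,-1,0]])

```text
time_s: 14.78
tcp_pos: [0.5573, 0.1885, 0.1153]
eef_rot: [-179.7, -0.1, -37.0]
contact_force: [0.0, 0.6, -0.8]
gripper_width: 0.0546
```

```bash
python3 go.py .599 -.288 .09 -37
```

```text
t 14.775 p [0.5573 0.1885 0.1153] rot [-1.797e+02 -1.000e-01 -3.700e+01] j [ 38.  18. -19.   0. -53.  15.] F [ 0.   0.6 -0.8] w 0.0546
shift before spin [32.01 35.54  2.53] after spin [32.   35.55  2.53] spin -0.0 rows>= 8.0 1.0
```

Request:
servo_tool(steps=[[7,4,4.45,0,0],[7,4,4.45,0,0],[7,4,4.45,0.4,0],[7,4,4.45,0.4,0],[7,4,4.45,0.4,0],[7,4,4.45,0.4,0],[7,4,4.45,0.4,0],[7,4,4.4,0.4,0]])

```text
time_s: 15.78
tcp_pos: [0.5969, -0.2909, 0.0876]
eef_rot: [180.0, 0.0, -37.0]
contact_force: [1.1, 1.2, -0.8]
gripper_width: 0.0699
```

Request:
servo_tool(steps=[[7,0,0,0,0],[7,0,0,0,0]])

```text
time_s: 16.02
tcp_pos: [0.5965, -0.2892, 0.0873]
eef_rot: [180.0, 0.1, -37.1]
contact_force: [1.2, 0.1, 0.4]
gripper_width: 0.0699
```

```bash
python3 go.py .599 -.288 .015 -37; python3 - <<'E'
from h import *
im=r.capture("top"); cv2.imwrite("pics/w1.png",cv2.resize(im[170:310,170:440,::-1],None,fx=2.9,fy=2.9,interpolation=cv2.INTER_CUBIC))
E
```

```text
t 16.025 p [ 0.5965 -0.2892  0.0873] rot [ 1.80e+02  1.00e-01 -3.71e+01] j [ -9.  26. -11.  -0. -54.  62.] F [1.2 0.1 0.4] w 0.0699
shift before spin [ 0.13 -0.25  7.23] after spin [ 0.13 -0.25  7.23] spin -0.1 rows>= 2.0 1.0
```

View pics/w1.png

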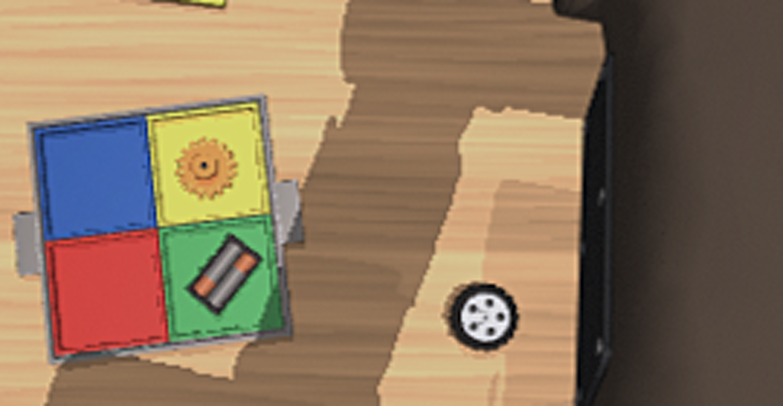

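Gear and battery are both well placed. Now the wheel: tips stay 15 mm up so they clear the bin rim when placing.

Request:
servo_tool(steps=[[7,0.1,-0.2,2.5,0],[7,0,0,2.5,0],[7,0,0,1.5,0],[7,0,0,0.5,0],[7,0,0,0,0],[7,0,0,0,0]])

```text
time_s: 16.82
tcp_pos: [0.5997, -0.288, 0.0187]
eef_rot: [-180.0, -0.1, -37.0]
contact_force: [-0.0, 0.4, -0.4]
gripper_width: 0.0701
```

```bash
python3 go.py .599 -.288 .015 -37; python3 - <<'E'
from h import *
im=r.capture("side"); cv2.imwrite("pics/w2.png",cv2.resize(im[220:370,300:480,::-1],None,fx=3.6,fy=3.6,interpolation=cv2.INTER_CUBIC))
E
```

```text
t 16.825 p [ 0.5997 -0.288   0.0187] rot [-1.8e+02 -1.0e-01 -3.7e+01] j [ -9.  30. -14.   0. -46.  62.] F [-0.   0.4 -0.4] w 0.0701
shift before spin [-0.06  0.04  0.37] after spin [-0.06  0.04  0.37] spin -0.0 rows>= 1.0 1.0
```

View pics/w2.png

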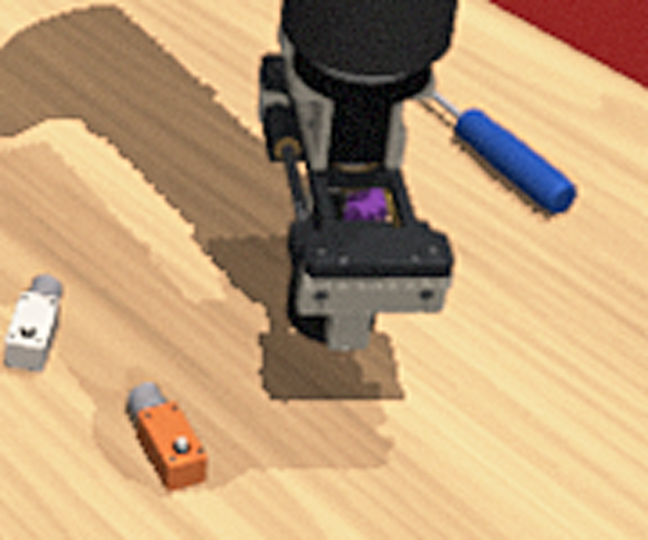

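Request:
servo_tool(steps=[[7,0,0,0.2,0],[7,0,0,0.2,0],[4.6,0,0,0,0],[4.6,0,0,0,0],[4.6,0,0,0,0],[4.6,0,0,0,0],[4.6,0,0,0,0]], squeeze=25)

```text
time_s: 17.75
tcp_pos: [0.5991, -0.288, 0.0138]
eef_rot: [180.0, 0.0, -37.0]
contact_force: [-0.2, 0.3, -0.3]
gripper_width: 0.0509
```

Request:
servo_tool(steps=[[4.6,0,0,-0.5,0],[4.6,0,0,-1.5,0],[4.6,0,0,-3,0],[4.6,0,0,-3.5,0],[4.6,0,0,0,0]])

```text
time_s: 18.38
tcp_pos: [0.6014, -0.2887, 0.1036]
eef_rot: [-179.9, -0.4, -37.0]
contact_force: [-0.8, 0.2, -0.4]
gripper_width: 0.0509
```

```bash
python3 go.py .4519 .2653 .1 -37; python3 - <<'E'
from h import *
im=r.capture("side"); cv2.imwrite("pics/w3.png",cv2.resize(im[190:370,280:480,::-1],None,fx=3.2,fy=3.2,interpolation=cv2.INTER_CUBIC))
E
```

```text
t 18.375 p [ 0.6014 -0.2887  0.1036] rot [-179.9   -0.4  -37. ] j [ -9.  25. -10.   0. -55.  62.] F [-0.8  0.2 -0.4] w 0.0509
shift before spin [-45.28 -35.24   0.36] after spin [-45.28 -35.24   0.36] spin -0.0 rows>= 10.0 1.0
```

View pics/w3.png

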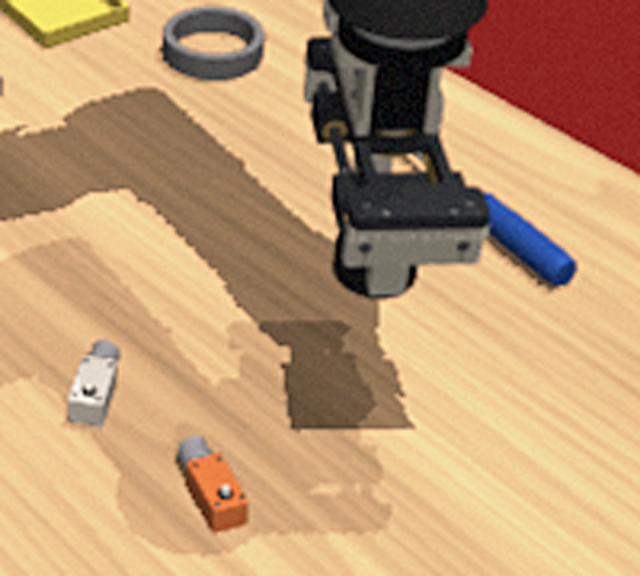

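Request:
servo_tool(steps=[[4.6,-2,-1.6,0,0],[4.6,-4,-3.1,0,0],[4.6,-4,-3.1,0,0],[4.6,-4,-3.1,0,0],[4.6,-4,-3.1,0,0],[4.6,-4,-3.1,0,0],[4.6,-4,-3.1,0,0],[4.6,-4,-3.1,0,0]])

```text
time_s: 19.42
tcp_pos: [0.499, 0.0801, 0.0986]
eef_rot: [180.0, 0.0, -37.0]
contact_force: [1.1, 0.1, -0.6]
gripper_width: 0.0507
```

Request:
servo_tool(steps=[[4.6,-4,-3.1,0,0],[4.6,-4,-3.1,0,0],[4.6,-4,-3.1,0,0],[4.6,-3.2,-2.6,0,0],[4.6,0,0,0,0],[4.6,0,0,1,0],[4.6,0,0,1,0],[4.6,0,0,0,0]])

```text
time_s: 20.42
tcp_pos: [0.4499, 0.2637, 0.0775]
eef_rot: [179.8, 0.0, -37.1]
contact_force: [0.9, 0.1, -0.1]
gripper_width: 0.0508
```

```bash
python3 go.py .4519 .2653 .021 -37; python3 - <<'E'
from h import *
im=r.capture("side"); cv2.imwrite("pics/w4.png",cv2.resize(im[130:270,130:330,::-1],None,fx=3.6,fy=3.6,interpolation=cv2.INTER_CUBIC))
E
```

```text
t 20.425 p [0.4499 0.2637 0.0775] rot [179.8   0.  -37.1] j [ 52.  15. -30.  -0. -46.   1.] F [ 0.9  0.1 -0.1] w 0.0508
shift before spin [ 0.07 -0.25  5.65] after spin [ 0.07 -0.25  5.65] spin -0.1 rows>= 1.0 1.0
```

View pics/w4.png

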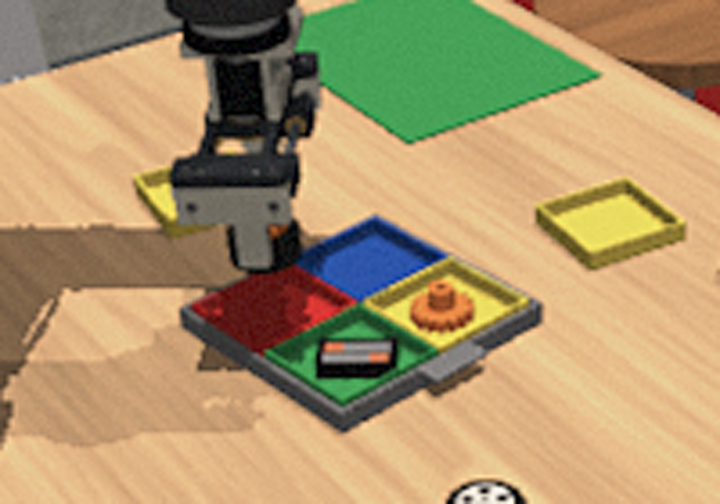

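Request:
servo_tool(steps=[[4.6,0,-0.2,1.5,0],[4.6,0,0,1.5,0],[4.6,0,0,1,0],[4.6,0,0,0.6,0],[4.6,0,0,0.2,0],[4.6,0,0,0,0]])

```text
time_s: 21.22
tcp_pos: [0.4516, 0.267, 0.0308]
eef_rot: [-180.0, -0.0, -37.0]
contact_force: [0.4, 0.2, -1.0]
gripper_width: 0.051
```

Request:
servo_tool(steps=[[4.6,0,0,0.2,0],[4.6,0,0,0.2,0],[4.6,0,0,0.1,0],[4.6,0,0,0,0]])

```text
time_s: 21.72
tcp_pos: [0.4515, 0.2668, 0.0257]
eef_rot: [180.0, 0.0, -37.0]
contact_force: [-0.1, -0.4, -1.3]
gripper_width: 0.051
```

```bash
python3 go.py .4519 .2653 .021 -37
```

```text
t 21.725 p [0.4515 0.2668 0.0257] rot [180.   0. -37.] j [ 52.  19. -32.  -0. -39.   1.] F [-0.1 -0.4 -1.3] w 0.051
shift before spin [0.13 0.1  0.47] after spin [0.13 0.1  0.47] spin -0.0 rows>= 1.0 1.0
```

Request:
servo_tool(steps=[[4.6,0.1,0.1,0.15,0],[4.6,0,0,0.15,0],[4.6,0,0,0,0]])

```text
time_s: 22.1
tcp_pos: [0.4516, 0.2654, 0.0226]
eef_rot: [180.0, 0.0, -37.0]
contact_force: [-1.8, -0.0, 0.1]
gripper_width: 0.0507
```

Request:
servo_tool(steps=[[4.6,0,0,0.1,0],[4.6,0,0,0,0]])

```text
time_s: 22.35
tcp_pos: [0.4517, 0.2655, 0.0217]
eef_rot: [180.0, 0.0, -37.0]
contact_force: [-0.4, -0.8, 0.2]
gripper_width: 0.0506
```

Request:
servo_tool(steps=[[4.6,0,0,0.08,0],[4.6,0,0,0,0]])

```text
time_s: 22.6
tcp_pos: [0.4517, 0.2655, 0.0209]
eef_rot: [180.0, 0.0, -37.0]
contact_force: [-0.2, -0.3, -1.9]
gripper_width: 0.051
```

Request:
servo_tool(steps=[[4.6,0,0,0.07,0],[4.6,0,0,0,0]])

```text
time_s: 22.85
tcp_pos: [0.4518, 0.2655, 0.0207]
eef_rot: [-180.0, -0.0, -37.0]
contact_force: [-1.2, -0.6, 4.4]
gripper_width: 0.0507
```

Request:
servo_tool(steps=[[4.6,0,0,0.06,0],[4.6,0,0,0,0]])

```text
time_s: 23.1
tcp_pos: [0.4518, 0.2655, 0.0206]
eef_rot: [-180.0, -0.0, -37.0]
contact_force: [-3.8, -1.7, 10.3]
gripper_width: 0.0512
```

```bash
python3 - <<'E'
from h import *
im=r.capture("side"); cv2.imwrite("pics/w5.png",cv2.resize(im[160:260,160:300,::-1],None,fx=5,fy=5,interpolation=cv2.INTER_CUBIC))
E
```

```text
(no output)
```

View pics/w5.png

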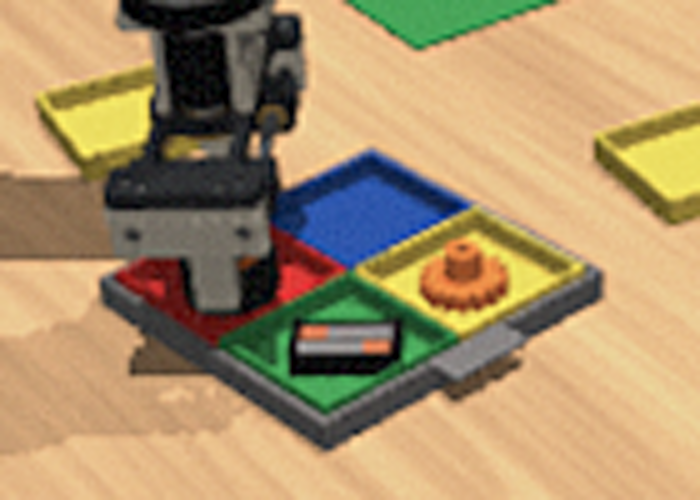

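Wheel is on the floor of the red bin (10 N). I'll release it with a small opening, then rise.

Request:
servo_tool(steps=[[4.6,0,0,-0.1,0],[5.6,0,0,0,0],[5.6,0,0,0,0],[5.6,0,0,0,0],[5.6,0,0,-0.5,0],[5.6,0,0,-2,0],[5.6,0,0,-4,0],[4.5,0,0,-2,0]])

```text
time_s: 24.15
tcp_pos: [0.4524, 0.2661, 0.108]
eef_rot: [-179.9, -0.0, -37.0]
contact_force: [0.6, 0.3, -0.4]
gripper_width: 0.0505
```

```bash
python3 go.py .449 -.309 .1 -107.3;  python3 - <<'E'
from h import *
im=r.capture("side"); cv2.imwrite("pics/w6.png",cv2.resize(im[160:260,160:300,::-1],None,fx=5,fy=5,interpolation=cv2.INTER_CUBIC))
E
```

```text
t 24.15 p [0.4524 0.2661 0.108 ] rot [-179.9   -0.   -37. ] j [ 52.  13. -27.   0. -50.   1.] F [ 0.6  0.3 -0.4] w 0.0505
shift before spin [34.36 46.12  0.8 ] after spin [ 55.01 -16.78   0.8 ] spin 70.3 rows>= 10.0 8.0
```

View pics/w6.png

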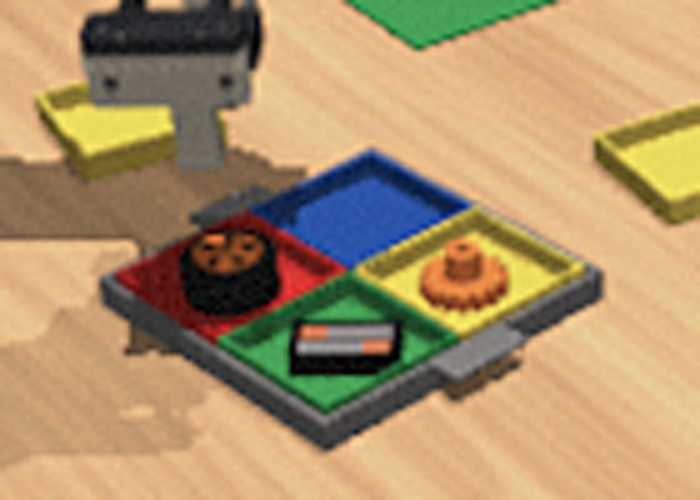

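Request:
servo_tool(steps=[[4.5,0,0,0,8.8],[4.5,0,0,0,8.8],[4.5,0,0,0,8.8],[4.5,0,0,0,8.8],[4.5,0,0,0,8.8],[4.5,0,0,0,8.8],[4.5,0,0,0,8.8],[4.5,0,0,0,8.7]])

```text
time_s: 25.2
tcp_pos: [0.4517, 0.2654, 0.1058]
eef_rot: [-180.0, 0.0, -107.6]
contact_force: [0.2, -0.8, -0.3]
gripper_width: 0.0448
```

Request:
servo_tool(steps=[[4.5,5,-1.5,0,0],[4.5,5.5,-1.7,0,0],[4.5,5.5,-1.7,0,0],[4.5,5.5,-1.7,0,0],[4.5,5.5,-1.7,0,0],[4.5,5.5,-1.7,0,0],[4.5,5.5,-1.7,0,0],[4.5,5.5,-1.7,0,0]])

```text
time_s: 26.2
tcp_pos: [0.4499, -0.1916, 0.1061]
eef_rot: [-179.9, 0.0, -107.3]
contact_force: [2.0, 0.7, 0.2]
gripper_width: 0.0451
```

Request:
servo_tool(steps=[[4.5,5.5,-1.7,0,0],[4.5,4,-1.2,0,0],[4.5,2,-0.5,0,0],[4.5,0,0,0,0],[4.5,0,0,0,0]])

```text
time_s: 26.82
tcp_pos: [0.4479, -0.3092, 0.1056]
eef_rot: [180.0, 0.0, -107.4]
contact_force: [-0.1, -0.0, -1.5]
gripper_width: 0.0451
```

```bash
python3 go.py .449 -.309 .05 -107.3
```

```text
t 26.825 p [ 0.4479 -0.3092  0.1056] rot [ 180.     0.  -107.4] j [-14.  15. -25.  -0. -50.  -3.] F [-0.1 -0.  -1.5] w 0.0451
shift before spin [-0.05 -0.1   5.56] after spin [-0.05 -0.1   5.56] spin -0.1 rows>= 1.0 1.0
```

Request:
servo_tool(steps=[[4.5,0,0,3,0],[4.5,0,0,2.5,0],[4.5,0,0,0.5,0],[4.5,0,0,0,0]])

```text
time_s: 27.32
tcp_pos: [0.4485, -0.3091, 0.0461]
eef_rot: [-180.0, -0.0, -107.3]
contact_force: [0.5, 0.7, 0.7]
gripper_width: 0.045
```

```bash
python3 go.py .449 -.309 .006 -107.3;  python3 - <<'E'
from h import *
for n,(a,b,c,d) in {"side":(290,270,420,390),"top":(380,220,500,320)}.items():
    im=r.capture(n); cv2.imwrite(f"pics/m1{n}.png",cv2.resize(im[b:d,a:c,::-1],None,fx=5,fy=5,interpolation=cv2.INTER_CUBIC))
E
```

```text
t 27.325 p [ 0.4485 -0.3091  0.0461] rot [-180.    -0.  -107.3] j [-14.  19. -29.   0. -42.  -3.] F [0.5 0.7 0.7] w 0.045
shift before spin [-0.02 -0.04  4.01] after spin [-0.02 -0.04  4.01] spin 0.0 rows>= 1.0 1.0
```

View pics/m1side.png

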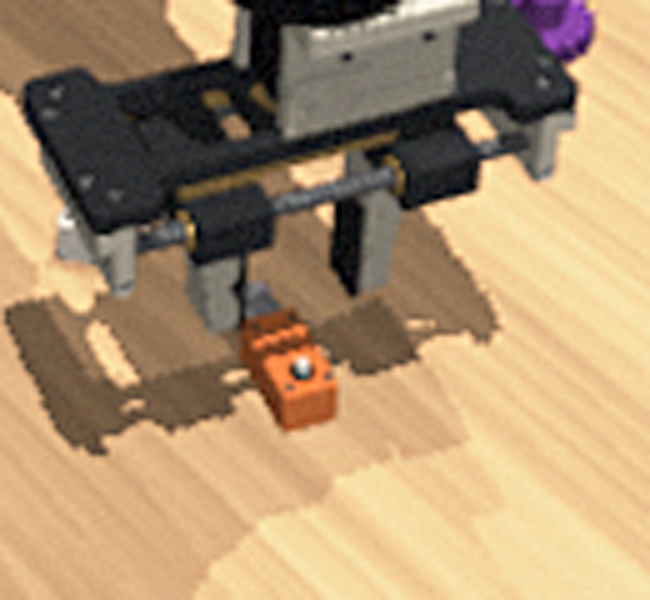

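View pics/m1top.png

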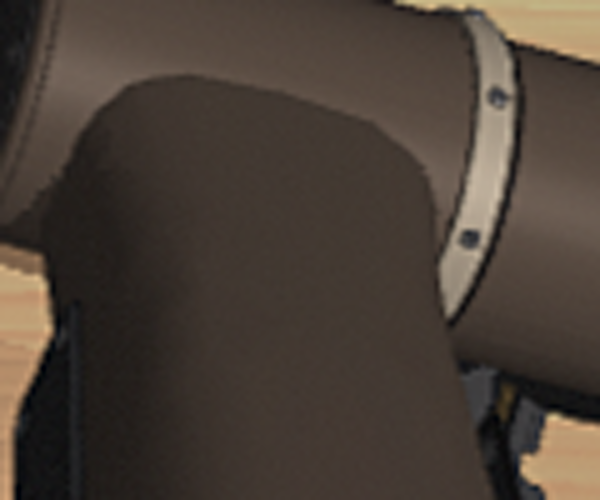

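The jaws straddle the orange gearbox. I'll go down and grip.

Request:
servo_tool(steps=[[4.5,0,0,2,0],[4.5,0,0,1.2,0],[4.5,0,0,0.6,0],[4.5,0,0,0.1,0],[4.5,0,0,0,0]])

```text
time_s: 28.05
tcp_pos: [0.4484, -0.3097, 0.007]
eef_rot: [-180.0, -0.0, -107.3]
contact_force: [-0.4, 0.4, -1.2]
gripper_width: 0.0451
```

Request:
servo_tool(steps=[[1.9,0,0,0,0],[1.9,0,0,0,0],[1.9,0,0,0,0],[1.9,0,0,0,0],[1.9,0,0,0,0],[1.9,0,0,0,0]], squeeze=25)

```text
time_s: 28.8
tcp_pos: [0.4482, -0.3096, 0.0068]
eef_rot: [-180.0, -0.0, -107.3]
contact_force: [0.1, 1.3, 4.5]
gripper_width: 0.0237
```

Request:
servo_tool(steps=[[1.9,0,0,-0.5,0],[1.9,0,0,-1.5,0],[1.9,0,0,-3,0],[1.9,0,0,-3.5,0],[1.9,0,0,0,0]])

```text
time_s: 29.42
tcp_pos: [0.4502, -0.3103, 0.0954]
eef_rot: [-179.6, -0.0, -107.3]
contact_force: [-1.1, -0.1, -0.9]
gripper_width: 0.0238
```

```bash
python3 go.py .5435 .2785 .095 -127;  python3 - <<'E'
from h import *
for n,(a,b,c,d) in {"side":(290,250,420,390)}.items():
    im=r.capture(n); cv2.imwrite(f"pics/m2{n}.png",cv2.resize(im[b:d,a:c,::-1],None,fx=4.2,fy=4.2,interpolation=cv2.INTER_CUBIC))
E
```

```text
t 29.425 p [ 0.4502 -0.3103  0.0954] rot [-179.6   -0.  -107.3] j [-14.  15. -26.   0. -48.  -3.] F [-1.1 -0.1 -0.9] w 0.0238
shift before spin [-5.899e+01  8.610e+00  4.000e-02] after spin [-5.264e+01  2.799e+01  4.000e-02] spin 19.7 rows>= 10.0 2.0
```

View pics/m2side.png

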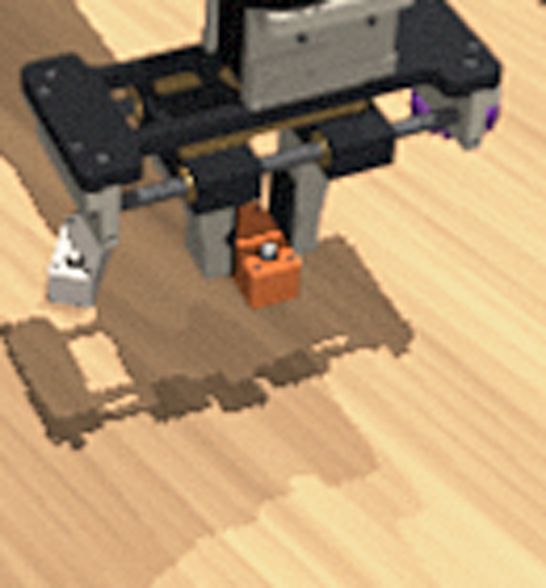

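Request:
servo_tool(steps=[[1.9,0,0,0,6.5],[1.9,0,0,0,6.6],[1.9,0,0,0,6.6],[1.9,-3,1.6,0,0],[1.9,-5,2.65,0,0],[1.9,-5,2.65,0,0],[1.9,-5,2.65,0,0],[1.9,-5,2.65,0,0]])

```text
time_s: 30.48
tcp_pos: [0.4888, -0.0508, 0.0913]
eef_rot: [180.0, -0.0, -127.0]
contact_force: [1.0, -0.5, -1.2]
gripper_width: 0.0236
```

Request:
servo_tool(steps=[[1.9,-5,2.65,0,0],[1.9,-5,2.65,0,0],[1.9,-5,2.65,0,0],[1.9,-5,2.65,0,0],[1.9,-4,2.2,0,0],[1.9,-3.5,2,0,0],[1.9,-2,1,0,0],[1.9,0,0,0,0]])

```text
time_s: 31.48
tcp_pos: [0.5406, 0.279, 0.0908]
eef_rot: [180.0, -0.1, -127.0]
contact_force: [-0.7, -0.1, -0.7]
gripper_width: 0.0237
```

Request:
servo_tool(steps=[[1.9,0,0,1,0],[1.9,0,0,0,0],[1.9,0,0,0,0]])

```text
time_s: 31.85
tcp_pos: [0.5409, 0.2772, 0.0816]
eef_rot: [180.0, -0.0, -127.1]
contact_force: [0.5, -0.6, -0.4]
gripper_width: 0.0238
```

```bash
python3 go.py .5435 .2785 .0138 -127;  python3 - <<'E'
from h import *
im=r.capture("side"); cv2.imwrite("pics/m3.png",cv2.resize(im[120:260,150:320,::-1],None,fx=4,fy=4,interpolation=cv2.INTER_CUBIC))
E
```

```text
t 31.85 p [0.5409 0.2772 0.0816] rot [ 180.    -0.  -127.1] j [ 46.  22. -18.   0. -50. -83.] F [ 0.5 -0.6 -0.4] w 0.0238
shift before spin [-0.26 -0.13  6.78] after spin [-0.26 -0.13  6.78] spin -0.1 rows>= 2.0 1.0
```

View pics/m3.png

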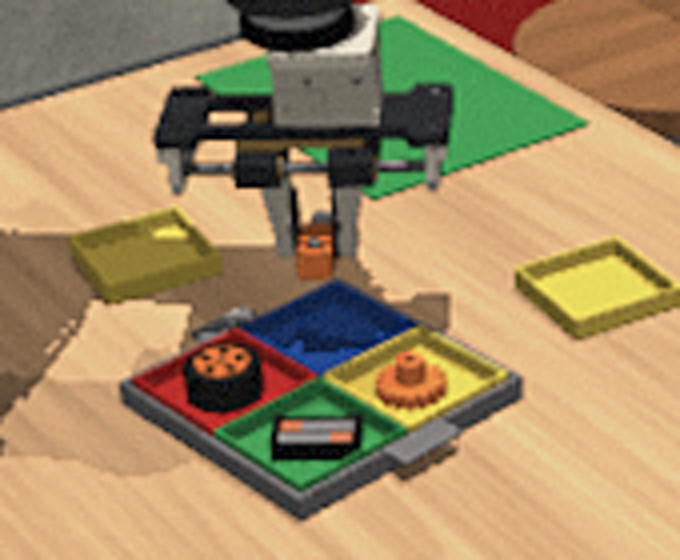

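Request:
servo_tool(steps=[[1.9,-0.1,0,2,0],[1.9,0,0,2,0],[1.9,0,0,1.3,0],[1.9,0,0,0.6,0],[1.9,0,0,0.2,0],[1.9,0,0,0,0]])

```text
time_s: 32.65
tcp_pos: [0.5417, 0.2791, 0.0211]
eef_rot: [-180.0, 0.0, -127.0]
contact_force: [0.2, -0.2, 0.6]
gripper_width: 0.024
```

```bash
python3 go.py .5435 .2785 .0138 -127
```

```text
t 32.65 p [0.5417 0.2791 0.0211] rot [-180.    0. -127.] j [ 46.  26. -21.   0. -43. -83.] F [ 0.2 -0.2  0.6] w 0.024
shift before spin [-0.06 -0.18  0.73] after spin [-0.06 -0.18  0.73] spin -0.0 rows>= 1.0 1.0
```

Request:
servo_tool(steps=[[1.9,0,-0.1,0.2,0],[1.9,0,0,0.2,0],[1.9,0,0,0.15,0],[1.9,0,0,0.1,0],[1.9,0,0,0,0]])

```text
time_s: 33.28
tcp_pos: [0.5423, 0.2783, 0.014]
eef_rot: [180.0, -0.0, -127.0]
contact_force: [0.7, -0.3, -0.8]
gripper_width: 0.0239
```

Request:
servo_tool(steps=[[1.9,0,0,0.08,0],[1.9,0,0,0,0]])

```text
time_s: 33.52
tcp_pos: [0.5424, 0.2784, 0.0139]
eef_rot: [-180.0, 0.0, -127.0]
contact_force: [-2.6, -0.4, 5.3]
gripper_width: 0.0239
```

Request:
servo_tool(steps=[[1.9,0,0,0.05,0],[1.9,0,0,0,0]])

```text
time_s: 33.78
tcp_pos: [0.5424, 0.2784, 0.0138]
eef_rot: [-180.0, 0.0, -127.0]
contact_force: [-2.8, -1.8, 9.0]
gripper_width: 0.024
```

The motor is on the floor of the blue bin (9 N). I'll release it, rise and clear the view.

Request:
servo_tool(steps=[[3.6,0,0,0,0],[3.6,0,0,0,0],[3.6,0,0,0,0],[3.6,0,0,-1,0],[3.6,0,0,-3,0],[3.6,0,0,-5,0],[3.6,0,0,-5,0]])

```text
time_s: 34.65
tcp_pos: [0.5422, 0.2781, 0.1548]
eef_rot: [-180.0, -0.0, -127.0]
contact_force: [1.0, 0.9, 0.2]
gripper_width: 0.036
```

Request:
servo_tool(steps=[[3.6,-3,-4,0,0],[3.6,-3,-4,0,0],[3.6,-3,-4,0,0],[3.6,-3,-4,0,0],[3.6,0,0,0,0],[3.6,0,0,0,0]])

```text
time_s: 35.4
tcp_pos: [0.742, 0.2774, 0.1525]
eef_rot: [180.0, -0.0, -127.1]
contact_force: [-0.4, -0.1, 0.2]
gripper_width: 0.0358
```

```bash
python3 - <<'E'
from h import *
print(r.get_state()["time_s"],r.get_state()["tcp_pos"])
for n,(a,b,c,d),f in [("top",(160,190,430,310),2.9),("side",(170,170,360,330),3.6)]:
    im=r.capture(n); cv2.imwrite(f"pics/f_{n}0.png",im[:,:,::-1]); cv2.imwrite(f"pics/f_{n}.png",cv2.resize(im[b:d,a:c,::-1],None,fx=f,fy=f,interpolation=cv2.INTER_CUBIC))
E
```

```text
35.4 [0.74203119 0.27741716 0.15254764]
```

View pics/f_top.png

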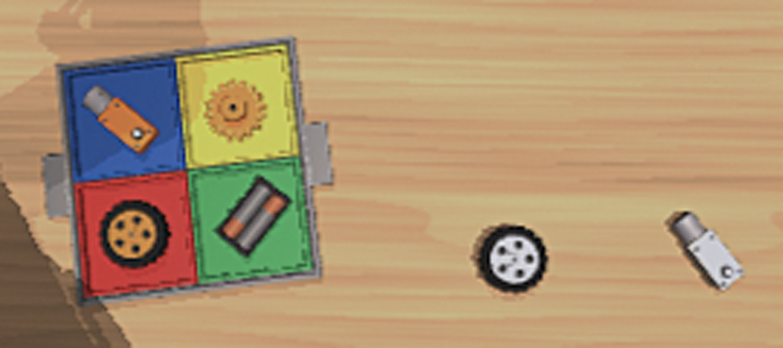

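View pics/f_side.png

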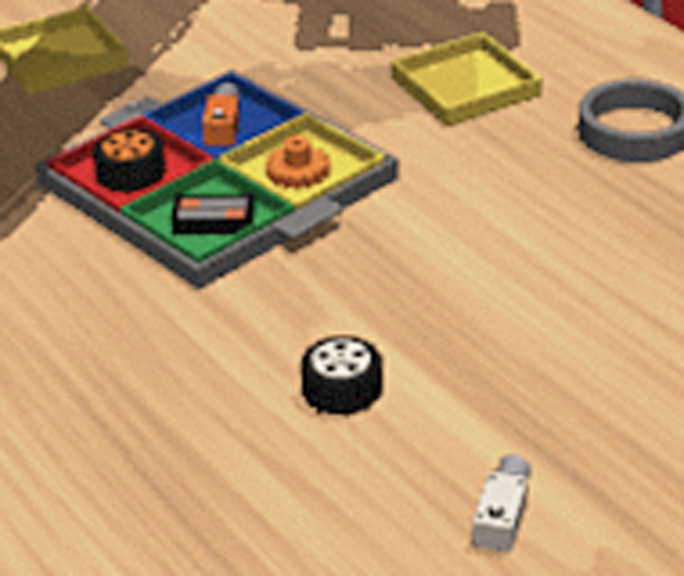

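All four parts lie flat in their bins, and the white wheel (337,279) and white motor (403,276) are where they started. Handing in.

```bash
python3 -c "
from plant import r
r.close_job()"
```

```text
the job is handed in; nothing more can be done
```

All four kit parts are in their bins and the job was handed in at about 35.5 s of the 96 s allowed. I put the battery in the green bin, the orange gear in the yellow bin, the orange wheel in the red bin and the orange motor in the blue bin. Of the three yellow bins I used the one in the tray, about 0.59 m from the base; the other two are about 0.68 m and 0.77 m away.

- **Placing:** I lowered each part in small steps until the wrist felt 4–10 N from the bin floor, then let go and lifted clear. The finger height at each contact was within about 0.2 mm of what the grip height predicted, except the wheel, which sat nearly on target after three extra 1 mm steps.
- **Final pictures (top and side views):** all four parts lie flat, right way up and well inside their bins. The white wheel and white motor look unmoved by eye, which I did not measure, and the gripper was touching nothing.
- **Disagreements:** measured tool positions lagged the commands by 1–3 mm during fast moves, and I corrected this before each grasp and placing. The hub of the gear and the tyre read about 1 mm narrower in the grip than their stated sizes. No check failed.

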